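# Seat a perforated carrier disc in a backlit V-nest and clamp it

## Robot

A 6-joint arm with a two-finger parallel gripper is mounted at the origin on the work surface. World frame = base frame: x ahead of the robot, y to its left, z up, the work surface at z = 0. Lengths are in m, angles in rad, forces in N, time in s.
With the tool pointing down it reaches from about 0.425 to 0.95 m from the base axis. Payload 3.5 kg.
Tool frame: the origin (TCP) lies at the very end of the fingers, on their centre line; the grasp point (between the pads) lies ctrl.pinch_z behind it (ctrl.pinch_z is the distance from the TCP to the grasp point, in m); z points along the fingers, y is the line along which they close (so a half turn about z gives the same grasp; the last joint's range is limited). The gripper opens to 85 mm and grips with 20 to 120 N. Pads are 22 mm wide; open, the fingers measure 114 mm over their backs; the gripper's body (76 mm by 85 mm) begins 54 mm behind the grasp point. The pads swing forward as they close: fully open they stand 13 mm farther back than shut.
Start: joints at [0.998, 0.286, 1.577, -0, 1.279, -0.15], TCP at [0.277, 0.616, 0.198] pointing down, gripper open.
Joint ranges: [-2.77, 2.77], [-0.9, 2.22], [0.21, 2.48], [-1.53, 4.67], [0.24, 2.81], [-2.84, 2.84]. Speed limits (rad/s): [2.79, 2.79, 3.14, 3.14, 3.14, 3.14].

## Interface

Orientations are given as a unit quaternion [x, y, z, w].
In Python, from plant import ctrl gives the robot as it stands.
- The arm moves only by the tool inch_along, called after "Call:" by a JSON object that holds its "op" and its "data", one argument or row to a line. Schema: {"type":"object","properties":{"increments":{"type":"array","items":{"type":"array","prefixItems":[{"type":"array","items":{"type":"number"},"minItems":3,"maxItems":3},{"type":"array","items":{"type":"number"},"minItems":3,"maxItems":3},{"type":"number"}],"minItems":3,"maxItems":3},"minItems":1,"maxItems":10},"clamp_n":{"type":"number"},"only":{"type":"string"},"quiet":{"type":"boolean"},"lines":{"type":"string"}},"required":["increments"],"additionalProperties":false}. increments is a list of rows, 1 to 10 of them, each written [[dx, dy, dz], [rx, ry, rz], opening]: dx, dy, dz in fractions of the full range, 1 being 60 cm, then a rotation vector rx, ry, rz in shares of 4 rad (1.0 is 4 rad), then the opening from 0.0 (shut) to 1.0 (fully open); each row is the pose to reach, as a shift and turn from the pose commanded when the call began, along the tool's axes at that moment; what a row does not reach only later rows make up. A row lasts 1/8 s, in which the tool goes at most 0.0625 m and 0.188 rad, less where a joint would pass 70% of its speed; a pose out of reach is approached as far as the arm can. The fingers move at their own pace and stop on an object; clamp_n is the grip in N (left out, the last holds). Time passes only in rows, so rows that do not move let the fingers close. The tool returns the time, the measured TCP pose, the force, the opening and the grip force at its end. only (a regular expression) keeps the lines of the reply that match it, lines (a string "A,B") keeps lines A to B, and quiet returns only ok. No shift or turn number may pass 1 either way. Input that does not fit is refused with a message, and nothing moves.
- ctrl.get_state(): the state, without advancing time (a new reading comes with each control period).
- ctrl.read_camera(name): name is "side" or "top" or "wrist"; returns a dict with "pixels" (480x640x3 uint8, red, green, blue), "camera_matrix" (3x3 intrinsics, pixels), "dist_coeffs" ([k1, k2, p1, p2, k3] as OpenCV has them; the pictures are not rectified), "xyz" and "orientation" of the camera in the world. Camera axes: x right, y down, z forward; pixel columns grow to the right and rows downward; lengths in m; the calibration is good to about 2 mm. A picture is of the moment at which its call begins. There is no depth.
- ctrl.sign_off(): hands the job in; it is judged then, once.
Trained networks look in the newest picture that a camera, given by its name, has taken for a name from the list of things; names that differ only in an ending like _2 or _b are one class to them, and where a whole thing is asked for, a point or a joint stands for the part that bears it (a point fixed in the world has none). Each returns a list of dicts, best first, with "conf" (0 to 1); they miss things now and then, are a little off and sometimes report something else, mostly with a low value. They report only what shows in the picture. A call takes as long as a camera call. They do not tell look-alikes from the thing itself.
- ctrl.recognise(camera, thing): "position" ([x, y, z] in m, in world coordinates, good to about 4 mm: the middle of the surface that is visible of it).
- ctrl.masks_of(camera, thing): "region" (480x640 bool, what is visible of it).
- ctrl.mark_of(camera, thing): "position" ([x, y, z] in m, in world coordinates, good to about 4 mm: a listed point, or the origin of a listed thing).
The state is a dict: "time": time; "qpos": joint angles; "dq": joint speeds; "joint_efforts": joint torques, N m; "eef_pos": TCP position; "tcp_rot": TCP orientation; "contact_force": force on the tool from outside, world axes, zero at the start; "wrist_torque": the same for the moment, N m; "opening": opening from 0.0 (shut) to 1.0 (fully open); "finger_force": force on a finger pad.
Only numpy, scipy, OpenCV 4.12 (cv2) and the standard library are available. Lean on these libraries where they do the work, as an engineer would, in place of code of your own. Each camera call takes 0.05 s, during which the arm holds its last target. There are 200 camera calls.

## Task

Take the larger of the two perforated brass carrier discs out of the blue tray by its centre hub, set it down gently and flat on the light panel of the nest, between the swing clamp and the two V rails but not yet touching them, and let go of it. Then push it with closed fingers into the V until it centres itself, press it home on both rails with a push of about 10 N, never more than 15 N, and swing the spring clamp round to its stop behind the disc so that it stays held against both rails. Leave everything else on the table where it is.

Things in the scene. Friction and masses are not known exactly. Their poses are not given: they have to be found in the camera images.
- carrier: The larger carrier: a flat brass disc with many small holes, 104 mm across, 8 mm thick, about 0.4 kg, with a plain round hub 28 mm across standing 26 mm above its top face (hub top 34 mm above the underside). Origin: centre of its underside; z up. Smooth: friction about 0.2 on the plate and rails, 0.45 hub to fingers. Starts in the blue tray, at either end.
- small_carrier: A smaller carrier of the same make (76 mm across, same thickness and hub) at the other end of the tray; not wanted. Origin: centre of its underside.
- tray: Shallow blue tray, fixed, 290 mm (x) by 190 mm (y), walls 4 mm thick and 20 mm high, with a cream liner whose top lies 6 mm above the table. Origin: centre of its underside.
- nest: The nest, fixed: an aluminium base plate 230 mm (x) by 190 mm (y), its top 18 mm above the table, with a white light panel let in flush. It carries two steel rails that form a 60-degree V opening towards its -x side, and the swing clamp on its -x side. Origin: underside, 5 mm in +x from the plate's middle; x runs along the V's centre line into the V.
- seat (a point): Point on the top of the plate where the middle of the large carrier's underside comes to lie when it rests on both rails; axes as the nest. A 10 N push there puts about 3 to 5 N on each rail. The disc clears both rails when set down with its middle 15 to 40 mm from here along -x and near the centre line; beyond 45 mm it would foul the clamp's pivot.
- rail_left: Left rail of the V (on the nest's +y side): a rigid steel bar 90 mm long, 14 mm wide, 12 mm high, standing on the plate. Origin: at plate level, where the seated large carrier touches it; x runs along the bar, out towards the mouth of the V, and the bar reaches 58 mm that way and 32 mm the other. Brass slides on it easily (friction about 0.2).
- rail_right: Right rail of the V (nest's -y side), the mirror image of the left one.
- pivot (a point): Point on the top of the plate on the upright axis of the swing clamp, 110 mm from the seat along the nest's -x; axes as the nest. The pivot is 22 mm across and 17 mm high.
- clamp (a joint): Angle of the swing clamp about its upright pivot, rad: 0 fully open (arm to the nest's +y, 10 degrees backwards), growing clockwise seen from above; 1.745 at its stop, closed: the arm points along the nest's +x to the rim of the seated disc. Stiff friction (0.12 N m): it stays where it is left. Starts at 0 to 0.4.
- clamp_nose (a point): Round nose (10 mm across) of the spring plunger at the end of the clamp arm, this point at its centre, 56 mm from the pivot. It gives up to 7 mm at 0.9 N per mm; behind a seated disc it is pressed in by 3 mm, felt as a few newtons over the last 0.25 rad of the clamp's swing.
- clamp_knob (a point): Upright black round thumb knob on the clamp arm, 15 mm across, from 20 to 46 mm above the plate; this point is on its axis, 34 mm above the plate and 34 mm from the pivot. The arm under it is 16 mm wide and 11 mm high.
- screwdriver: Screwdriver with a red handle, 170 mm long, lying between the tray and the nest. Bystander.
- calliper: Steel calliper with a black slide, 200 mm long, lying behind. Bystander.
- box_stack: Stack of six clear plastic boxes, 131 by 91 mm and 96 mm high, on the right. Bystander.
- wood_tray: Wooden tray of small parts, 120 by 200 mm and 26 mm high, on the left. Bystander.
- disc_stack: Stack of four plain discs without hubs, 84 mm across and 30 mm high, between the robot and the other things. Bystander.
- brush: Hand brush, lying on the right, near the robot. Bystander.
Things that resemble listed ones, but are neither listed nor needed, are in the scene too. What is shaped like the carrier but turquoise is not meant.

How it is judged:
By the outcome, as a careful person would: the job done as asked, in the order asked, and still so for the second after the job is handed in, with the robot touching nothing.
It also fails if it takes over 69 s, if anything falls off the work surface, if the arm or the gripper's body presses on something with over 40 N, if the wrist force passes 120 N, or if a joint passes its speed limit or range.

## Working session

There is one attempt and no reset: what is moved stays moved. The work goes in short steps, Python scripts to look and compute and a tool call to move; the robot and the scene stay as the last step left them, time stands still between calls to the robot, and variables do not carry over. Pictures are saved under pics/ and viewed, at most 11 in all, crops included, and the job is handed in when it is done.

```bash
mkdir -p pics; ls
```

Create h.py:
```python
import numpy as np, cv2
from scipy.spatial.transform import Rotation as R
from plant import ctrl
def ray(c,uv):
    p=cv2.undistortPoints(np.array([[uv]],float),np.array(c["camera_matrix"]),np.array(c["dist_coeffs"]))[0,0]
    return R.from_quat(c["orientation"]).apply([p[0],p[1],1.0])
def pix2z(c,uv,z):
    d=ray(c,uv);o=np.array(c["xyz"]);return o+d*(z-o[2])/d[2]
def proj(c,P):
    r=R.from_quat(c["orientation"]).inv();P=np.atleast_2d(P)
    return cv2.projectPoints(r.apply(P-np.array(c["xyz"])),np.zeros(3),np.zeros(3),np.array(c["camera_matrix"]),np.array(c["dist_coeffs"]))[0][:,0]
def save(c,n): cv2.imwrite("pics/"+n,np.array(c["pixels"])[:,:,::-1])
def tool(v):
    s=ctrl.get_state();return R.from_quat(s["tcp_rot"]).inv().apply(v)
```

Run:
```python
from h import *
for n in ("top","side"):
    c=ctrl.read_camera(n);save(c,n+"0.png");print(n,np.round(c["xyz"],3),np.round(R.from_quat(c["orientation"]).as_matrix()[:,2],2))
    for t in ("carrier","small_carrier","tray","nest","seat","rail_left","rail_right","pivot","clamp_nose","clamp_knob"):
        m=ctrl.mark_of(n,t)
        print(t,[(np.round(k["position"],3).tolist(),round(k["conf"],2),np.round(proj(c,k["position"])[0]).tolist()) for k in m[:3]])
s=ctrl.get_state();print(s,ctrl.pinch_z)
```

```text
pics
top [0.385 0.016 1.257] [ 0.14 -0.03 -0.99]
carrier [([0.824, 0.235, -0.0], 0.8, [213.0, 140.0]), ([0.636, 0.162, 0.007], 0.79, [242.0, 212.0])]
small_carrier [([0.512, 0.18, 0.003], 0.83, [234.0, 263.0]), ([0.487, -0.153, 0.052], 0.2, [376.0, 270.0])]
tray [([0.576, 0.171, 0.004], 0.92, [238.0, 237.0])]
nest [([0.569, -0.211, 0.003], 0.84, [395.0, 238.0]), ([0.586, -0.213, 0.016], 0.45, [396.0, 230.0]), ([0.62, -0.003, 0.0], 0.43, [310.0, 219.0])]
seat [([0.583, -0.216, 0.016], 0.59, [398.0, 231.0]), ([0.623, -0.179, 0.019], 0.18, [382.0, 215.0])]
rail_left [([0.622, -0.179, 0.019], 0.47, [382.0, 216.0])]
rail_right [([0.604, -0.262, 0.019], 0.76, [416.0, 223.0]), ([0.489, -0.152, 0.053], 0.34, [375.0, 269.0])]
pivot [([0.478, -0.185, 0.02], 0.83, [387.0, 275.0])]
clamp_nose []
clamp_knob [([0.489, -0.155, 0.055], 0.59, [376.0, 269.0])]
side [ 0.296 -0.765  0.709] [ 0.28  0.72 -0.63]
carrier [([0.823, 0.231, 0.007], 0.95, [367.0, 185.0]), ([0.629, 0.165, 0.007], 0.81, [312.0, 212.0]), ([0.613, 0.452, -0.001], 0.25, [275.0, 166.0])]
small_carrier [([0.513, 0.182, 0.008], 0.79, [
[... 540 characters left out ...]
y([ 9.97987533e-01,  2.86285829e-01,  1.57669810e+00,  3.00736790e-06,
        1.27857846e+00, -1.49993593e-01]), 'dq': array([ 2.53284736e-03, -2.80762432e-04, -1.36221585e-05,  6.73690791e-04,
        1.28302517e-03,  7.94815913e-04]), 'joint_efforts': array([ 3.48956828e-04, -4.05972290e+01, -2.92946899e+01, -1.60492150e-04,
        5.09870843e-04, -4.06013649e-07]), 'eef_pos': array([0.276937  , 0.61556636, 0.19843535]), 'tcp_rot': array([2.09836793e-01, 9.77736427e-01, 1.46605309e-05, 4.00234458e-06]), 'contact_force': array([ 0.45602962, -0.4584007 , -0.43611177]), 'wrist_torque': array([ 0.00907758, -0.01879259,  0.01746515]), 'finger_force': 0.0, 'opening': 1.0035292855358926} 0.0187
```

Run:
```python
from h import *
i=cv2.imread("pics/top0.png");a=cv2.resize(i[110:310,180:460],(800,571),interpolation=cv2.INTER_CUBIC);cv2.imwrite("pics/top0c.png",a)
```

```text
(no output)
```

View pics/top0.png

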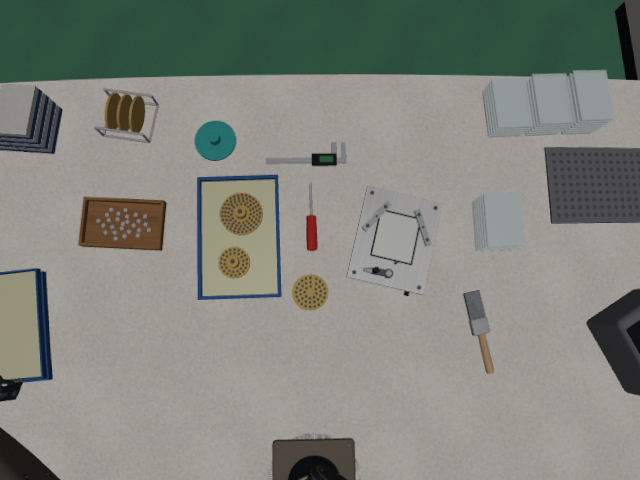

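View pics/top0c.png

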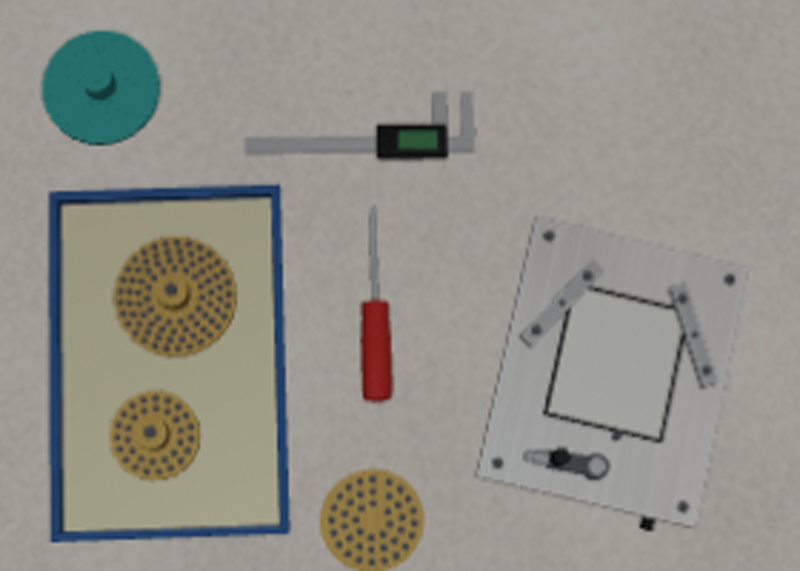

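Could be taken for the carrier, all in top0.png:
- the large perforated disc with a hub in the blue tray, (241,214)
- the smaller hubbed disc in the tray, (234,263)
- the hubless brass disc stack, (310,292)
- the turquoise look-alike, (215,140)

I choose the disc at (241,214). The close crop confirms it is brass, perforated, hubbed and the larger of the two in the tray. The clamp arm, at about (378,271), points to the nest's +y, and the V opens toward the robot. Next I move above the carrier.

The manual's scale: shifts go in shares of 60 cm and turns go in shares of 4 rad. Converting my numbers, -0.509 m is -0.8483, -0.46 m is -0.7667, -0.18 rad is -0.045.

Call:
{"op": "inch_along", "data": {
  "increments": [
    [[-0.0833, -0.0433, 0], [0, 0, -0.005], 1],
    [[-0.1667, -0.0883, 0], [0, 0, -0.01], 1],
    [[-0.25, -0.1317, 0], [0, 0, -0.015], 1],
    [[-0.3333, -0.175, 0], [0, 0, -0.02], 1],
    [[-0.4167, -0.2183, 0], [0, 0, -0.025], 1],
    [[-0.5, -0.2617, 0], [0, 0, -0.03], 1],
    [[-0.5833, -0.3067, 0], [0, 0, -0.035], 1],
    [[-0.6667, -0.35, 0], [0, 0, -0.04], 1],
    [[-0.7667, -0.4017, 0], [0, 0, -0.045], 1],
    [[-0.8483, -0.445, 0], [0, 0, -0.045], 1]
  ],
  "clamp_n": 30
}}

```text
time: 2.35
eef_pos: [0.6327, 0.1616, 0.1987]
tcp_rot: [0.121, 0.993, 0.0, 0.0]
contact_force: [0.1, 1.1, 0.3]
opening: 1.001
finger_force: 0.0
```

Call:
{"op": "inch_along", "data": {
  "increments": [
    [[0, 0, 0], [0, 0, 0], 1],
    [[0, 0, 0], [0, 0, 0], 1]
  ]
}}

```text
time: 2.6
eef_pos: [0.6313, 0.1633, 0.1982]
tcp_rot: [0.121, 0.993, 0.0, -0.0]
contact_force: [-0.8, 0.5, 0.6]
opening: 1.0
finger_force: 0.0
```

Run:
```python
from h import *
c=ctrl.read_camera("wrist");save(c,"w1.png");print(np.round(c["xyz"],3),R.from_quat(c["orientation"]).as_matrix().round(2).tolist())
for t in ("carrier","small_carrier"):
    m=ctrl.mark_of("wrist",t);print(t,[(np.round(k["position"],4).tolist(),round(k["conf"],2),np.round(proj(c,k["position"])[0]).tolist()) for k in m[:3]])
m=ctrl.masks_of("wrist","carrier")
for k in m[:2]:
    cn=max(cv2.findContours(k["region"].astype(np.uint8),0,2)[0],key=cv2.contourArea);P=np.array([pix2z(c,p,0.014)[:2] for p in cn[:,0].astype(float)])
    r=cv2.minEnclosingCircle(P.astype(np.float32));print("circ",r,k["conf"])
print(ctrl.get_state()["qpos"].round(2))
# nest from plate corners in top
from scipy.optimize import least_squares
c=ctrl.read_camera("top")
uv=[(180+.35*x,110+.35*y) for x,y in[(533,217),(747,268),(692,526),(476,477)]]
W=np.array([pix2z(c,p,.018)[:2] for p in uv]);L=np.array([[110,95],[110,-95],[-120,-95],[-120,95]])/1000
f=lambda q:(np.array([[np.cos(q[2]),-np.sin(q[2])],[np.sin(q[2]),np.cos(q[2])]])@L.T).T+q[:2]-W
s=least_squares(lambda q:f(q).ravel(),[.57,-.21,-.2]);print("nest",s.x,np.degrees(s.x[2]),f(s.x).round(4).tolist())
```

```text
[0.568 0.179 0.373] [[0.24, 0.94, 0.25], [0.97, -0.23, -0.06], [0.0, 0.26, -0.97]]
carrier [([0.6276, 0.1637, 0.004], 0.93, [312.0, 203.0]), ([0.8224, 0.232, 0.002], 0.82, [416.0, 359.0])]
small_carrier [([0.5155, 0.1839, 0.0065], 0.93, [304.0, 78.0]), ([0.7642, -0.0001, 0.0023], 0.46, [197.0, 359.0]), ([0.6306, 0.1655, 0.0072], 0.43, [315.0, 206.0])]
circ ((0.6328043341636658, 0.16618110239505768), 0.0521012507379055) 0.95
circ ((0.8148847818374634, 0.2303801029920578), 0.05265229940414429) 0.73
[ 0.1   0.24  1.64  0.    1.27 -1.23]
nest [ 0.56754917 -0.20805015 -0.2481808 ] -14.21971225283129 [[0.0013, 0.0003], [0.001, -0.0002], [-0.0023, -0.002], [0.0, 0.002]]
```

View pics/w1.png

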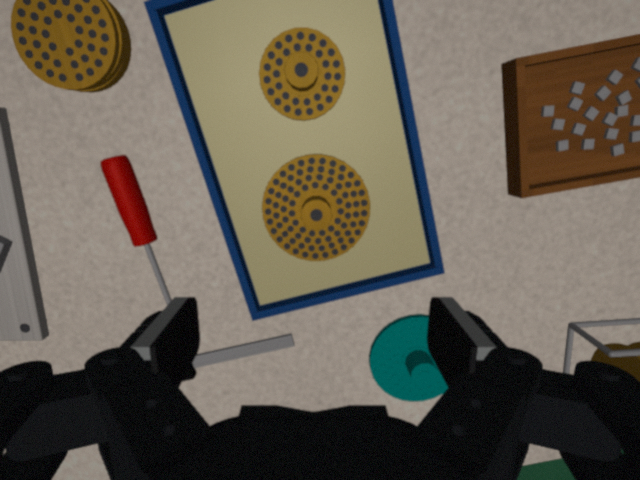

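w1.png shows the wanted disc with its hub at (316,210) and the smaller one at (302,73). The mask circle has a radius of 52.1 mm, which confirms the large carrier, with its centre at (0.633,0.166). I descend with the fingers part-closed and feel for the disc's top.

Converted, 0.18 m is 0.3, 0.05 m is 0.0833.

Call:
{"op": "inch_along", "data": {
  "increments": [
    [[-0.0017, 0.005, 0.0833], [0, 0, 0], 0.6],
    [[-0.0017, 0.005, 0.1667], [0, 0, 0], 0.48],
    [[-0.0017, 0.005, 0.2333], [0, 0, 0], 0.48],
    [[-0.0017, 0.005, 0.2667], [0, 0, 0], 0.48],
    [[-0.0017, 0.005, 0.2867], [0, 0, 0], 0.48],
    [[-0.0017, 0.005, 0.2967], [0, 0, 0], 0.48],
    [[-0.0017, 0.005, 0.3], [0, 0, 0], 0.48],
    [[-0.0017, 0.005, 0.3], [0, 0, 0], 0.48]
  ],
  "clamp_n": 30
}}

```text
time: 3.85
eef_pos: [0.6341, 0.166, 0.0196]
tcp_rot: [0.121, 0.993, 0.0, 0.001]
contact_force: [-0.0, 0.2, -0.2]
opening: 0.478
finger_force: 0.0
```

Call:
{"op": "inch_along", "data": {
  "increments": [
    [[0, 0, 0.0017], [0, 0, 0], 0.48],
    [[0, 0, 0.0033], [0, 0, 0], 0.48],
    [[0, 0, 0.0033], [0, 0, 0], 0.48]
  ]
}}

```text
time: 4.22
eef_pos: [0.6332, 0.1659, 0.0164]
tcp_rot: [0.121, 0.993, -0.0, -0.0]
contact_force: [-0.2, 0.2, -0.2]
opening: 0.48
finger_force: 0.0
```

Converted, 0.0005 m is 0.0008.

Call:
{"op": "inch_along", "data": {
  "increments": [
    [[0, 0, 0.0008], [0, 0, 0], 0.4],
    [[0, 0, 0.0008], [0, 0, 0], 0.3],
    [[0, 0, 0.0008], [0, 0, 0], 0.2],
    [[0, 0, 0.0008], [0, 0, 0], 0.2],
    [[0, 0, 0.0008], [0, 0, 0], 0.2]
  ],
  "clamp_n": 35
}}

```text
time: 4.85
eef_pos: [0.6333, 0.1659, 0.0159]
tcp_rot: [0.121, 0.993, -0.0, 0.0]
contact_force: [-0.5, -0.0, -0.3]
opening: 0.203
finger_force: 0.0
```

Call:
{"op": "inch_along", "data": {
  "increments": [
    [[0, 0, -0.0067], [0, 0, 0], 0.2],
    [[0, 0, -0.025], [0, 0, 0], 0.2],
    [[0, 0, -0.025], [0, 0, 0], 0.2],
    [[0, 0, -0.025], [0, 0, 0], 0.2]
  ]
}}

```text
time: 5.35
eef_pos: [0.6334, 0.1659, 0.0313]
tcp_rot: [0.121, 0.993, 0.0, 0.0]
contact_force: [0.7, 0.7, 0.6]
opening: 0.202
finger_force: 0.0
```

Run:
```python
from h import *
c=ctrl.read_camera("side")
i=np.array(c["pixels"])[:,:,::-1][150:290,220:400];cv2.imwrite("pics/s1.png",cv2.resize(i,(720,560),interpolation=cv2.INTER_CUBIC))
```

```text
(no output)
```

View pics/s1.png

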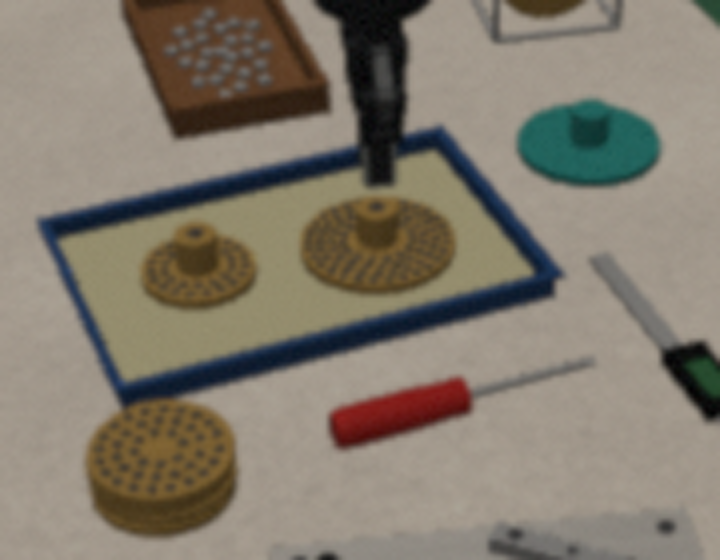

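Run:
```python
from h import *
c=ctrl.read_camera("side");s=ctrl.get_state()
f=lambda P:((proj(c,P)-[220,150])*4).round(0).tolist()
print(s["eef_pos"],"tcp",f(s["eef_pos"]),"hubtop",f([.633,.166,.04]),"tcp+.02",f(s["eef_pos"]+np.array([0,0,.02])))
print("circ", f([[.633+.052*np.cos(a),.166+.052*np.sin(a),.014] for a in np.arange(4)*np.pi/2]))
# where does the seen hub top lie for z=.04
print(pix2z(c,(220+377/4,150+203/4),.04), pix2z(c,(220+378/4,150+243/4),.014))
k=ctrl.mark_of("side","carrier");print([(q["position"],q["conf"]) for q in k[:3]])
```

```text
[0.63303301 0.16588419 0.03073558] tcp [[374.0, 217.0]] hubtop [[374.0, 205.0]] tcp+.02 [[374.0, 192.0]]
circ [[447.0, 221.0], [348.0, 197.0], [301.0, 255.0], [404.0, 281.0]]
[0.63569299 0.16766624 0.04      ] [0.63269476 0.15950585 0.014     ]
[([0.8211, 0.234, 0.0043], 0.69), ([0.6289, 0.1673, 0.008], 0.63)]
```

Converted, -0.05 m is -0.0833, -0.03 m is -0.05.

Call:
{"op": "inch_along", "data": {
  "increments": [
    [[0, 0, -0.05], [0, 0, 0], 0],
    [[0, 0, -0.0833], [0, 0, 0], 0],
    [[0, 0, -0.0833], [0, 0, 0], 0],
    [[0, 0, -0.0833], [0, 0, 0], 0],
    [[0, 0, -0.0833], [0, 0, 0], 0]
  ],
  "clamp_n": 35
}}

```text
time: 6.12
eef_pos: [0.6323, 0.1658, 0.0794]
tcp_rot: [0.121, 0.993, -0.0, -0.001]
contact_force: [0.4, -0.3, 0.5]
opening: -0.002
finger_force: 0.0
```

Run:
```python
from h import *
o=[]
for n in ("side","top"):
    c=ctrl.read_camera(n);e=ctrl.get_state()["eef_pos"];p=proj(c,[e,e+[0,0,.0187]])
    x,y=np.round(p[0]).astype(int)-[50,75];i=np.array(c["pixels"])[y:y+150,x:x+100,::-1].copy()
    i=cv2.resize(i,(400,600),interpolation=cv2.INTER_CUBIC)
    for q in p: cv2.circle(i,tuple(((q-[x,y])*4+2).astype(int).tolist()),4,(0,0,255),1)
    o.append(i);print(n,x,y,e)
cv2.imwrite("pics/tip.png",np.hstack(o))
```

```text
side 263 114 [0.63235555 0.16580195 0.0794973 ]
top 186 133 [0.63251951 0.16582539 0.0797124 ]
```

View pics/tip.png

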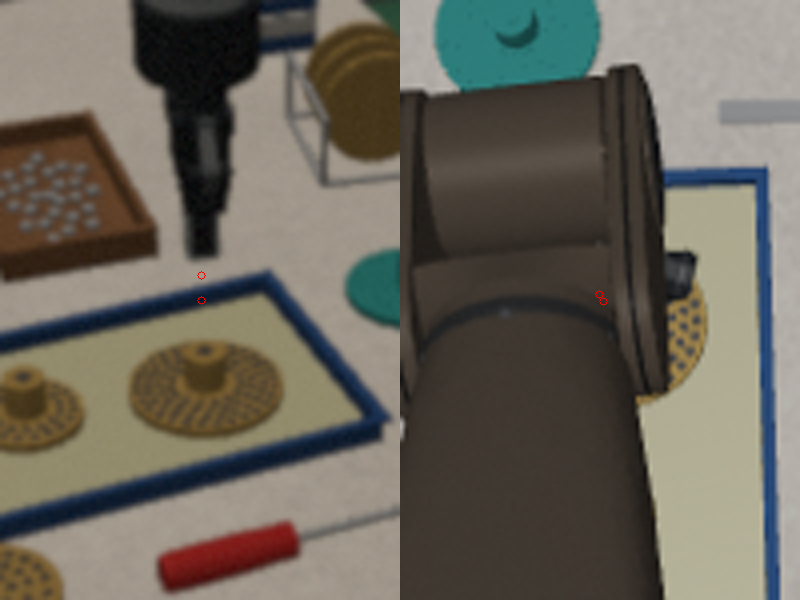

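Run:
```python
from h import *
c=ctrl.read_camera("wrist");e=ctrl.get_state()["eef_pos"];i=np.array(c["pixels"])[:,:,::-1].copy()
for P,k in ((e,(0,0,255)),(e+[0,0,.034],(0,255,0)),(e+[0,.04,0],(255,0,255)),([.633,.166,.04],(255,255,0))):
    q=proj(c,P)[0];print(q.round());cv2.circle(i,tuple(q.astype(int).tolist()),5,k,2)
cv2.imwrite("pics/w2.png",i);print(c["xyz"],e)
```

```text
[313. 277.]
[313. 306.]
[394. 258.]
[314. 253.]
[0.56982187 0.18139917 0.25467596] [0.63267916 0.16580727 0.07992153]
```

View pics/w2.png

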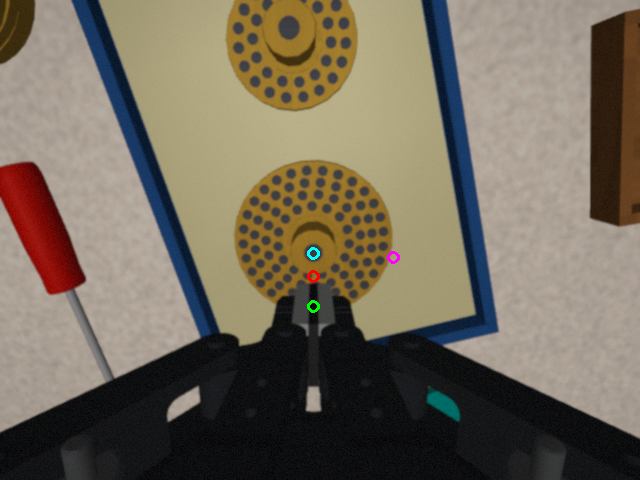

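Run:
```python
from h import *
e=ctrl.get_state()["eef_pos"]
def tri(L):
    A=[];b=[]
    for c,uv in L:
        d=ray(c,uv);d/=np.linalg.norm(d);M=np.eye(3)-np.outer(d,d);A.append(M);b.append(M@np.array(c["xyz"]))
    x,r,_,_=np.linalg.lstsq(np.vstack(A),np.hstack(b),rcond=None);return x,r
cw=ctrl.read_camera("wrist");cs=ctrl.read_camera("side")
x,r=tri([(cw,(313,284)),(cs,(313.2,177.7))]);print(x,x-e,r,tool(x-e))
for z in (.08,.09,.1,.11):print(z,pix2z(cw,(313,284),z)-e,pix2z(cs,(313.2,177.7),z)-e)
g=cv2.cvtColor(np.array(cs["pixels"]),cv2.COLOR_RGB2GRAY);print(g[165:200:1,308:320:2])
print([ (k["position"],k["conf"]) for k in ctrl.mark_of("wrist","carrier")[:2]])
```

```text
[0.63001235 0.16706324 0.10954241] [-0.00266682  0.00125597  0.02962088] [3.86267447e-05] [ 0.00291585  0.00056866 -0.02961858]
0.08 [ 3.91940704e-03 -9.30689403e-04  7.84690265e-05] [1.90421619e-02 4.93608413e-02 7.84690265e-05]
0.09 [1.06592766e-04 1.47827953e-05 1.00784690e-02] [0.01337714 0.03376516 0.01007847]
0.1 [-0.00370622  0.00096025  0.02007847] [0.00771212 0.01816948 0.02007847]
0.11 [-0.00751904  0.00190573  0.03007847] [0.0020471  0.0025738  0.03007847]
[[114  20  13  15  15  23]
 [121  26  13  14  20  64]
 [123  35  11  11  27 112]
 [130  51   7  18  31 122]
 [136  53  18  21  31 122]
 [138  56  14  20  31 123]
 [137  56  11   9  31 123]
 [139  59  10  14  31 121]
 [138  60  18  16  30 121]
 [137  58  19  18  34 122]
 [136  63  19  14  34 122]
 [142  69  18  20  36 121]
 [144  81  38  41  59 127]
 [152 110  87  89 100 140]
 [152 139 137 138 138 149]
 [150 151 152 149 149 151]
 [152 154 153 152 151 150]
 [153 154 153 153 152 149]
 [152 152 153 150 142 134]
 [151 149 143 134 109  89]
 [140 133 106  86  66  52]
 [102  83  61  46  35  27]
 [ 61  46  35  31  29  25]
 [ 33  31  24  23  26  29]
 [ 25  26  25  31  48  69]
 [ 25  31  49  72  91 118]
 [ 50  70  93 120 127 135]
 [ 95 121 129 135 137 137]
 [129 136 136 136 136 136]
 [138 138 139 137 138 138]
 [137 138 137 138 137 138]
 [137 139 140 138 139 138]
 [138 136 136 137 137 137]
 [135 131 131 130 132 131]
 [122 113 110 105 114 113]]
[([0.6295, 0.1616, 0.0046], 0.73)]
```

The side and wrist views triangulate the real fingertips about 29 mm short of the reported TCP. That explains why the fingers closed above the hub. I now feel for the disc's top with the fingers part-open around the hub.

Converted, 0.08 m is 0.1333, 0.075 m is 0.125.

Call:
{"op": "inch_along", "data": {
  "increments": [
    [[0, 0, 0], [0, 0, 0], 0.3],
    [[0, 0, 0.0167], [0, 0, 0], 0.5],
    [[0, 0, 0.05], [0, 0, 0], 0.5],
    [[0, 0, 0.1], [0, 0, 0], 0.5],
    [[0, 0, 0.125], [0, 0, 0], 0.5],
    [[0, 0, 0.1333], [0, 0, 0], 0.5],
    [[0, 0, 0.1333], [0, 0, 0], 0.5]
  ],
  "clamp_n": 30
}}

```text
time: 7.3
eef_pos: [0.6334, 0.1659, 0.0009]
tcp_rot: [0.121, 0.993, 0.0, 0.0]
contact_force: [0.5, -0.1, -0.8]
opening: 0.506
finger_force: 0.0
```

Call:
{"op": "inch_along", "data": {
  "increments": [
    [[0, 0, 0.0033], [0, 0, 0], 0.5],
    [[0, 0, 0.0067], [0, 0, 0], 0.5],
    [[0, 0, 0.01], [0, 0, 0], 0.5],
    [[0, 0, 0.01], [0, 0, 0], 0.5]
  ]
}}

```text
time: 7.8
eef_pos: [0.6331, 0.1659, -0.0052]
tcp_rot: [0.121, 0.993, -0.0, -0.0]
contact_force: [-0.4, -0.1, -0.1]
opening: 0.498
finger_force: 0.0
```

Call:
{"op": "inch_along", "data": {
  "increments": [
    [[0, 0, 0.0017], [0, 0, 0], 0.5],
    [[0, 0, 0.005], [0, 0, 0], 0.5],
    [[0, 0, 0.005], [0, 0, 0], 0.5]
  ]
}}

```text
time: 8.18
eef_pos: [0.633, 0.1659, -0.0084]
tcp_rot: [0.121, 0.993, -0.0, -0.0]
contact_force: [-0.0, -0.2, 0.6]
opening: 0.502
finger_force: 0.0
```

Converted, 0.004 m is 0.0067, 0.003 m is 0.005.

Call:
{"op": "inch_along", "data": {
  "increments": [
    [[0, 0, 0.0017], [0, 0, 0], 0.5],
    [[0, 0, 0.005], [0, 0, 0], 0.5],
    [[0, 0, 0.0067], [0, 0, 0], 0.5],
    [[0, 0, 0.0067], [0, 0, 0], 0.5]
  ]
}}

```text
time: 8.68
eef_pos: [0.6331, 0.1659, -0.0122]
tcp_rot: [0.121, 0.993, -0.0, -0.0]
contact_force: [-0.1, -0.6, 0.6]
opening: 0.5
finger_force: 0.0
```

Call:
{"op": "inch_along", "data": {
  "increments": [
    [[0, 0, 0], [0, 0, 0], 0.4],
    [[0, 0, 0], [0, 0, 0], 0.3],
    [[0, 0, 0], [0, 0, 0], 0.2],
    [[0, 0, 0], [0, 0, 0], 0.2],
    [[0, 0, 0], [0, 0, 0], 0.2]
  ],
  "clamp_n": 35
}}

```text
time: 9.3
eef_pos: [0.6334, 0.1658, -0.0118]
tcp_rot: [0.121, 0.993, -0.0, 0.0]
contact_force: [0.2, -0.6, 2.3]
opening: 0.31
finger_force: 34.7
```

Converted, -0.1 m is -0.1667, -0.05 m is -0.0833.

Call:
{"op": "inch_along", "data": {
  "increments": [
    [[0, 0, -0.0083], [0, 0, 0], 0.2],
    [[0, 0, -0.0333], [0, 0, 0], 0.2],
    [[0, 0, -0.0833], [0, 0, 0], 0.2],
    [[0, 0, -0.1417], [0, 0, 0], 0.2],
    [[0, 0, -0.1667], [0, 0, 0], 0.2],
    [[0, 0, -0.1667], [0, 0, 0], 0.2]
  ]
}}

```text
time: 10.05
eef_pos: [0.6341, 0.166, 0.0894]
tcp_rot: [0.121, 0.993, 0.0, 0.001]
contact_force: [-0.1, 0.5, -4.7]
opening: 0.31
finger_force: 35.1
```

Call:
{"op": "inch_along", "data": {
  "increments": [
    [[0, -0.025, 0], [0, 0, 0], 0.2],
    [[-0.0033, -0.0833, 0], [0, 0, 0], 0.2],
    [[-0.0083, -0.1583, 0], [0, 0, 0], 0.2],
    [[-0.0117, -0.2333, 0], [0, 0, 0], 0.2],
    [[-0.0167, -0.3083, 0], [0, 0, 0], 0.2],
    [[-0.02, -0.3833, 0], [0, 0, 0], 0.2],
    [[-0.025, -0.4583, 0], [0, 0, 0], 0.2],
    [[-0.0283, -0.5333, 0], [0, 0, 0], 0.2],
    [[-0.0333, -0.5917, 0], [0, 0, 0], 0.2],
    [[-0.0342, -0.625, 0], [0, 0, 0], 0.2]
  ]
}}

```text
time: 11.3
eef_pos: [0.561, -0.2047, 0.0861]
tcp_rot: [0.122, 0.993, 0.001, -0.002]
contact_force: [-0.4, -0.3, -4.5]
opening: 0.31
finger_force: 35.2
```

Call:
{"op": "inch_along", "data": {
  "increments": [
    [[0, -0.0075, 0], [0, 0, 0], 0.2],
    [[0, -0.0075, 0], [0, 0, 0], 0.2]
  ]
}}

```text
time: 11.55
eef_pos: [0.5615, -0.2066, 0.0873]
tcp_rot: [0.121, 0.993, 0.001, -0.001]
contact_force: [0.1, -0.3, -4.7]
opening: 0.312
finger_force: 35.2
```

Run:
```python
from h import *
for n in("side","wrist"):
    c=ctrl.read_camera(n)
    for t in ("carrier","seat","pivot","rail_left","rail_right","clamp_knob"):
        print(n,t,[(np.round(k["position"],4).tolist(),round(k["conf"],2)) for k in ctrl.mark_of(n,t)[:2]])
cs=ctrl.read_camera("side");i=np.array(cs["pixels"])[:,:,::-1][180:360,250:490];cv2.imwrite("pics/s2.png",cv2.resize(i,(800,600),interpolation=cv2.INTER_CUBIC))
print(ctrl.get_state())
```

```text
side carrier [([0.5616, -0.2048, 0.1047], 0.75), ([0.8253, 0.2319, 0.0049], 0.62)]
side seat [([0.5891, -0.2161, 0.0173], 0.82)]
side pivot [([0.4766, -0.1884, 0.0149], 0.76), ([0.5918, -0.2143, 0.0168], 0.17)]
side rail_left [([0.5888, -0.2129, 0.0177], 0.53)]
side rail_right [([0.6019, -0.2622, 0.0167], 0.81), ([0.5121, 0.1823, 0.0068], 0.72)]
side clamp_knob [([0.7663, 0.008, -0.0001], 0.68), ([0.4844, -0.1506, 0.0501], 0.51)]
wrist carrier [([0.5596, -0.2082, 0.1058], 0.61)]
wrist seat [([0.5592, -0.2082, 0.1017], 0.2)]
wrist pivot [([0.4795, -0.1873, 0.0163], 0.6)]
wrist rail_left []
wrist rail_right []
wrist clamp_knob [([0.4856, -0.15, 0.0542], 0.7)]
{'time': 12.3, 'qpos': array([-5.22889679e-01,  2.34651047e-01,  1.85341669e+00, -6.32880951e-06,
        1.05348806e+00, -1.85082534e+00]), 'dq': array([-0.00102877, -0.00029043, -0.00067994, -0.00040203, -0.00164276,
        0.00020093]), 'joint_efforts': array([ 3.19277693e-02, -3.81245792e+01, -2.83760279e+01,  2.20510983e-04,
        4.55935806e-03,  3.71718920e-05]), 'eef_pos': array([ 0.56191812, -0.20743268,  0.0879477 ]), 'tcp_rot': array([ 1.21130579e-01,  9.92636581e-01, -9.73264435e-06,  1.58880215e-05]), 'contact_force': array([-0.72694344,  0.82584402, -4.63534117]), 'wrist_torque': array([ 0.00163122,  0.01510828, -0.00735899]), 'finger_force': 35.22056579589844, 'opening': 0.3114312849831731}
```

View pics/s2.png

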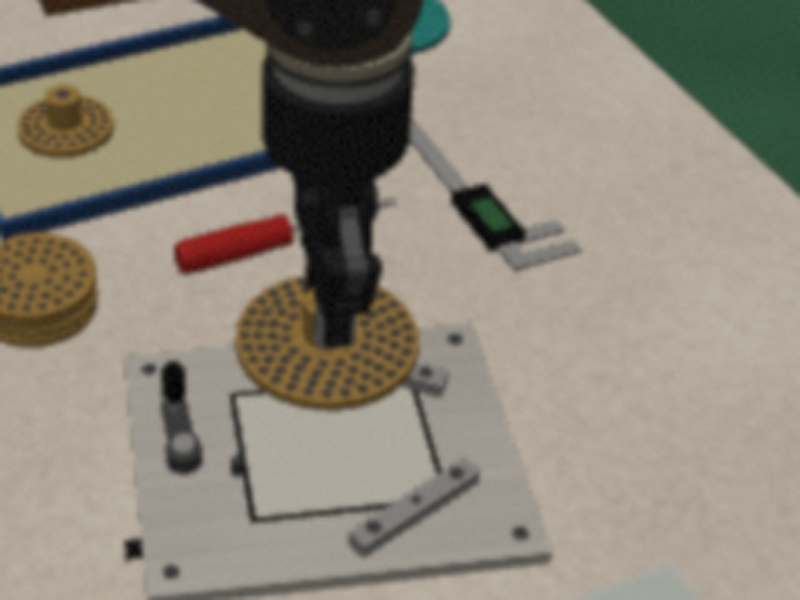

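s2.png shows the disc held level by its hub above the panel, with the clamp arm open at (175,415) and the rails clear. Now I lower it.

Converted, 0.083 m is 0.1383, 0.081 m is 0.135.

Call:
{"op": "inch_along", "data": {
  "increments": [
    [[0, 0, 0.0167], [0, 0, 0], 0.2],
    [[0, 0, 0.0583], [0, 0, 0], 0.2],
    [[0, 0, 0.1], [0, 0, 0], 0.2],
    [[0, 0, 0.125], [0, 0, 0], 0.2],
    [[0, 0, 0.135], [0, 0, 0], 0.2],
    [[0, 0, 0.1383], [0, 0, 0], 0.2],
    [[0, 0, 0.1383], [0, 0, 0], 0.2]
  ]
}}

```text
time: 13.18
eef_pos: [0.5626, -0.2078, 0.0058]
tcp_rot: [0.121, 0.993, -0.0, 0.001]
contact_force: [-0.4, 0.0, -3.2]
opening: 0.309
finger_force: 35.3
```

Call:
{"op": "inch_along", "data": {
  "increments": [
    [[0, 0, 0.0017], [0, 0, 0], 0.2],
    [[0, 0, 0.0033], [0, 0, 0], 0.2],
    [[0, 0, 0.005], [0, 0, 0], 0.2],
    [[0, 0, 0.005], [0, 0, 0], 0.2]
  ]
}}

```text
time: 13.68
eef_pos: [0.5618, -0.2074, 0.0018]
tcp_rot: [0.121, 0.993, 0.0, -0.0]
contact_force: [-0.6, 0.1, -4.4]
opening: 0.313
finger_force: 35.3
```

Converted, 0.001 m is 0.0017, 0.0005 m is 0.0008.

Call:
{"op": "inch_along", "data": {
  "increments": [
    [[0, 0, 0.0008], [0, 0, 0], 0.2],
    [[0, 0, 0.0017], [0, 0, 0], 0.2],
    [[0, 0, 0.0017], [0, 0, 0], 0.2]
  ]
}}

```text
time: 14.05
eef_pos: [0.5618, -0.2074, 0.0008]
tcp_rot: [0.121, 0.993, 0.0, -0.0]
contact_force: [0.2, -0.0, -4.6]
opening: 0.311
finger_force: 35.3
```

Converted, 0.0005 m is 0.0008.

Call:
{"op": "inch_along", "data": {
  "increments": [
    [[0, 0, 0.0008], [0, 0, 0], 0.2],
    [[0, 0, 0.0008], [0, 0, 0], 0.2]
  ]
}}

```text
time: 14.3
eef_pos: [0.5619, -0.2074, 0.0004]
tcp_rot: [0.121, 0.993, 0.0, -0.0]
contact_force: [-0.5, -0.3, -4.7]
opening: 0.311
finger_force: 35.3
```

Call:
{"op": "inch_along", "data": {
  "increments": [
    [[0, 0, 0.0008], [0, 0, 0], 0.2],
    [[0, 0, 0.0008], [0, 0, 0], 0.2]
  ]
}}

```text
time: 14.55
eef_pos: [0.5621, -0.2075, 0.0002]
tcp_rot: [0.121, 0.993, -0.0, 0.0]
contact_force: [-0.5, 0.3, -2.6]
opening: 0.311
finger_force: 35.4
```

Converted, 0.0004 m is 0.0007.

Call:
{"op": "inch_along", "data": {
  "increments": [
    [[0, 0, 0.0007], [0, 0, 0], 0.2],
    [[0, 0, 0.0007], [0, 0, 0], 0.2]
  ]
}}

```text
time: 14.8
eef_pos: [0.5622, -0.2076, 0.0002]
tcp_rot: [0.121, 0.993, -0.0, 0.0]
contact_force: [-1.6, 1.4, 2.0]
opening: 0.313
finger_force: 35.6
```

Call:
{"op": "inch_along", "data": {
  "increments": [
    [[0, 0, 0], [0, 0, 0], 0.34],
    [[0, 0, 0], [0, 0, 0], 0.4],
    [[0, 0, 0], [0, 0, 0], 0.5],
    [[0, 0, 0], [0, 0, 0], 0.5]
  ]
}}

```text
time: 15.3
eef_pos: [0.562, -0.2074, -0.0004]
tcp_rot: [0.121, 0.993, -0.0, 0.0]
contact_force: [-0.6, -0.2, -0.1]
opening: 0.499
finger_force: 0.0
```

Converted, -0.08 m is -0.1333, 0.038 m is 0.0633.

Call:
{"op": "inch_along", "data": {
  "increments": [
    [[0, 0, -0.0333], [0, 0, 0], 0.5],
    [[0, 0, -0.0833], [0, 0, 0], 0.4],
    [[0.0167, 0, -0.1333], [0, 0, 0], 0.2],
    [[0.05, 0, -0.1333], [0, 0, 0], 0],
    [[0.0633, 0, -0.1333], [0, 0, 0], 0],
    [[0.0633, 0, -0.1333], [0, 0, 0], 0],
    [[0.0633, 0, -0.1333], [0, 0, 0], 0]
  ]
}}

```text
time: 16.18
eef_pos: [0.5253, -0.1984, 0.0795]
tcp_rot: [0.121, 0.993, 0.0, 0.0]
contact_force: [-0.6, 0.4, -0.0]
opening: -0.001
finger_force: 0.0
```

Run:
```python
from h import *
ctrl.read_camera("wrist");
P=[]
for n in("wrist","side"):
    c=ctrl.read_camera(n)
    for t in ("carrier","seat","pivot","rail_left","rail_right","clamp_knob","clamp_nose"):
        print(n,t,[(np.round(k["position"],4).tolist(),round(k["conf"],2)) for k in ctrl.mark_of(n,t)[:2]])
    save(c,n+"3.png")
    m=[k for k in ctrl.masks_of(n,"carrier") if 0.3<k["conf"]][:3]
    for k in m:
        cn=max(cv2.findContours(k["region"].astype(np.uint8),0,2)[0],key=cv2.contourArea);Q=np.array([pix2z(c,p,0.026)[:2] for p in cn[:,0].astype(float)])
        print("circ",cv2.minEnclosingCircle(Q.astype(np.float32)))
print(ctrl.get_state()["eef_pos"])
```

```text
wrist carrier [([0.561, -0.211, 0.019], 0.58)]
wrist seat []
wrist pivot [([0.4804, -0.1876, 0.0165], 0.84)]
wrist rail_left []
wrist rail_right []
wrist clamp_knob [([0.4861, -0.1518, 0.052], 0.93)]
wrist clamp_nose []
circ ((0.5604915618896484, -0.20666837692260742), 0.05226688086986542)
side carrier [([0.5615, -0.2057, 0.0194], 0.96), ([0.8246, 0.2339, 0.003], 0.85)]
side seat []
side pivot [([0.4789, -0.1843, 0.0154], 0.79), ([0.7674, 0.0044, -0.0008], 0.75)]
side rail_left [([0.6246, -0.176, 0.0178], 0.53)]
side rail_right [([0.602, -0.2651, 0.0207], 0.74), ([0.5778, 0.1717, 0.0011], 0.63)]
side clamp_knob [([0.4837, -0.152, 0.0488], 0.77)]
side clamp_nose []
circ ((0.806922435760498, 0.20394060015678406), 0.05692996084690094)
circ ((0.5598336458206177, -0.21019390225410461), 0.05496545881032944)
[ 0.52501701 -0.19825659  0.07953651]
```

View pics/wrist3.png

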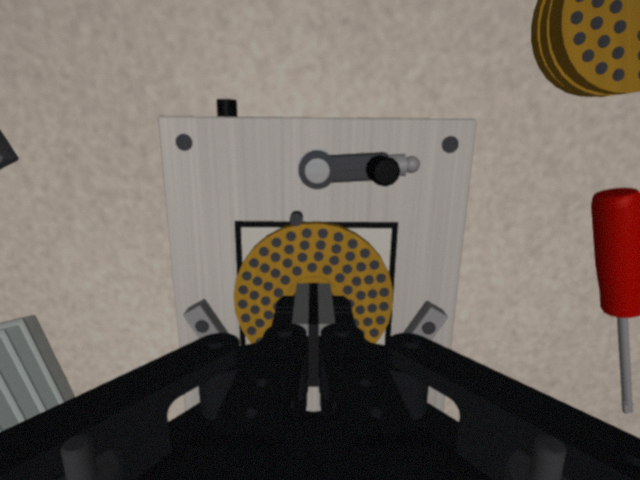

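wrist3.png shows the disc lying flat at about (314,300), with its rear rim at row 222, clear of both rails and of the clamp's pivot at (317,170). I lower the shut fingers behind the hub.

The manual's scale: shifts go in shares of 60 cm and turns go in shares of 4 rad. Converting my numbers, 0.075 m is 0.125, 0.074 m is 0.1233.

Call:
{"op": "inch_along", "data": {
  "increments": [
    [[0, 0, 0.0333], [0, 0, 0], 0],
    [[0, 0, 0.0833], [0, 0, 0], 0],
    [[0, 0, 0.1133], [0, 0, 0], 0],
    [[0, 0, 0.12], [0, 0, 0], 0],
    [[0, 0, 0.1233], [0, 0, 0], 0],
    [[0, 0, 0.125], [0, 0, 0], 0],
    [[0, 0, 0.125], [0, 0, 0], 0]
  ]
}}

```text
time: 18.0
eef_pos: [0.5256, -0.1986, 0.0053]
tcp_rot: [0.121, 0.993, -0.0, 0.001]
contact_force: [-0.7, 0.2, 0.4]
opening: 0.002
finger_force: 0.0
```

Call:
{"op": "inch_along", "data": {
  "increments": [
    [[-0.0033, 0, 0.0017], [0, 0, 0], 0],
    [[-0.0083, 0, 0.0033], [0, 0, 0], 0],
    [[-0.0117, 0, 0.0033], [0, 0, 0], 0],
    [[-0.0117, 0, 0.0033], [0, 0, 0], 0]
  ]
}}

```text
time: 18.5
eef_pos: [0.532, -0.2, 0.0025]
tcp_rot: [0.121, 0.993, -0.0, 0.0]
contact_force: [-0.1, 0.8, 0.5]
opening: -0.001
finger_force: 0.0
```

Converted, -0.018 m is -0.03, -0.016 m is -0.0267.

Call:
{"op": "inch_along", "data": {
  "increments": [
    [[-0.0033, 0, 0], [0, 0, 0], 0],
    [[-0.0067, 0, 0], [0, 0, 0], 0],
    [[-0.01, 0, 0], [0, 0, 0], 0],
    [[-0.0133, 0, 0], [0, 0, 0], 0],
    [[-0.0167, 0, 0], [0, 0, 0], 0],
    [[-0.02, 0, 0], [0, 0, 0], 0],
    [[-0.0233, 0, 0], [0, 0, 0], 0],
    [[-0.0267, 0, 0], [0, 0, 0], 0],
    [[-0.03, 0, 0], [0, 0, 0], 0],
    [[-0.03, 0, 0], [0, 0, 0], 0]
  ]
}}

```text
time: 19.75
eef_pos: [0.5497, -0.2044, 0.0025]
tcp_rot: [0.121, 0.993, -0.0, 0.0]
contact_force: [-0.5, 0.3, -0.1]
opening: 0.0
finger_force: 0.2
```

Run:
```python
from h import *
c=ctrl.read_camera("side");print([(np.round(k["position"],4).tolist(),round(k["conf"],2)) for k in ctrl.mark_of("side","carrier")[:2]])
```

```text
[([0.5732, -0.2126, 0.0156], 0.97), ([0.8228, 0.2342, 0.0049], 0.5)]
```

Converted, -0.0075 m is -0.0125, -0.006 m is -0.01.

Call:
{"op": "inch_along", "data": {
  "increments": [
    [[-0.0025, 0, 0], [0, 0, 0], 0],
    [[-0.005, 0, 0], [0, 0, 0], 0],
    [[-0.0075, 0, 0], [0, 0, 0], 0],
    [[-0.01, 0, 0], [0, 0, 0], 0],
    [[-0.0125, 0, 0], [0, 0, 0], 0],
    [[-0.0125, 0, 0], [0, 0, 0], 0]
  ]
}}

```text
time: 20.6
eef_pos: [0.5569, -0.2062, 0.0026]
tcp_rot: [0.121, 0.993, -0.0, 0.0]
contact_force: [-1.5, -0.3, 0.3]
opening: 0.002
finger_force: 0.4
```

Call:
{"op": "inch_along", "data": {
  "increments": [
    [[-0.0017, 0, 0], [0, 0, 0], 0],
    [[-0.0017, 0, 0], [0, 0, 0], 0]
  ]
}}

```text
time: 20.85
eef_pos: [0.5576, -0.2063, 0.0025]
tcp_rot: [0.121, 0.993, -0.0, 0.0]
contact_force: [-0.4, 0.0, 0.7]
opening: 0.002
finger_force: 0.7
```

Converted, -0.001 m is -0.0017.

Call:
{"op": "inch_along", "data": {
  "increments": [
    [[-0.0017, 0, 0], [0, 0, 0], 0],
    [[-0.0017, 0, 0], [0, 0, 0], 0]
  ]
}}

```text
time: 21.1
eef_pos: [0.5586, -0.2066, 0.0025]
tcp_rot: [0.121, 0.993, -0.0, 0.0]
contact_force: [-1.9, 0.5, 1.5]
opening: -0.001
finger_force: 0.7
```

Converted, -0.001 m is -0.0017, -0.0005 m is -0.0008.

Call:
{"op": "inch_along", "data": {
  "increments": [
    [[-0.0008, 0, 0], [0, 0, 0], 0],
    [[-0.0017, 0, 0], [0, 0, 0], 0]
  ]
}}

```text
time: 21.35
eef_pos: [0.5594, -0.2068, 0.0025]
tcp_rot: [0.121, 0.993, 0.0, -0.0]
contact_force: [-1.2, 0.7, 0.9]
opening: -0.0
finger_force: 0.9
```

Converted, -0.001 m is -0.0017, -0.0005 m is -0.0008.

Call:
{"op": "inch_along", "data": {
  "increments": [
    [[-0.0008, 0, 0], [0, 0, 0], 0],
    [[-0.0017, 0, 0], [0, 0, 0], 0]
  ]
}}

```text
time: 21.6
eef_pos: [0.5601, -0.2069, 0.0025]
tcp_rot: [0.121, 0.993, 0.0, -0.001]
contact_force: [-2.3, 1.6, 2.3]
opening: 0.002
finger_force: 1.6
```

Converted, -0.0005 m is -0.0008.

Call:
{"op": "inch_along", "data": {
  "increments": [
    [[-0.0008, 0, 0], [0, 0, 0], 0],
    [[-0.0008, 0, 0], [0, 0, 0], 0]
  ]
}}

```text
time: 21.85
eef_pos: [0.5606, -0.2067, 0.0024]
tcp_rot: [0.121, 0.993, 0.0, -0.001]
contact_force: [-3.2, 2.5, 2.4]
opening: 0.002
finger_force: 1.9
```

Converted, -0.0005 m is -0.0008.

Call:
{"op": "inch_along", "data": {
  "increments": [
    [[-0.0008, 0, 0], [0, 0, 0], 0],
    [[-0.0008, 0, 0], [0, 0, 0], 0]
  ]
}}

```text
time: 22.1
eef_pos: [0.5611, -0.2067, 0.0022]
tcp_rot: [0.121, 0.993, 0.0, -0.001]
contact_force: [-4.0, 2.7, 1.4]
opening: 0.0
finger_force: 2.1
```

Converted, -0.0005 m is -0.0008.

Call:
{"op": "inch_along", "data": {
  "increments": [
    [[-0.0008, 0, 0], [0, 0, 0], 0],
    [[-0.0008, 0, 0], [0, 0, 0], 0]
  ]
}}

```text
time: 22.35
eef_pos: [0.5618, -0.2072, 0.0022]
tcp_rot: [0.121, 0.993, 0.0, -0.0]
contact_force: [-1.9, 3.3, 0.7]
opening: 0.007
finger_force: 1.6
```

Converted, 0.001 m is 0.0017, -0.0005 m is -0.0008.

Call:
{"op": "inch_along", "data": {
  "increments": [
    [[-0.0005, 0.0008, 0], [0, 0, 0], 0],
    [[-0.0008, 0.0017, 0], [0, 0, 0], 0]
  ]
}}

```text
time: 22.6
eef_pos: [0.5622, -0.207, 0.0022]
tcp_rot: [0.121, 0.993, -0.0, -0.0]
contact_force: [-4.0, -0.0, -1.0]
opening: -0.0
finger_force: 2.1
```

Converted, -0.0005 m is -0.0008.

Call:
{"op": "inch_along", "data": {
  "increments": [
    [[-0.0008, 0, 0], [0, 0, 0], 0],
    [[-0.0008, 0, 0], [0, 0, 0], 0]
  ]
}}

```text
time: 22.85
eef_pos: [0.5622, -0.207, 0.0022]
tcp_rot: [0.121, 0.993, -0.0, -0.001]
contact_force: [-5.5, 1.1, -0.6]
opening: -0.002
finger_force: 2.7
```

Run:
```python
from h import *
for n in("wrist","side"):
    c=ctrl.read_camera(n)
    print(n,[(np.round(k["position"],4).tolist(),round(k["conf"],2)) for k in ctrl.mark_of(n,"carrier")[:2]])
save(c,"side4.png")
i=np.array(c["pixels"])[:,:,::-1][230:360,280:450];cv2.imwrite("pics/s4.png",cv2.resize(i,(784,600),interpolation=cv2.INTER_CUBIC))
```

```text
wrist []
side [([0.5844, -0.2142, 0.0192], 0.78), ([0.6004, -0.2647, 0.017], 0.69)]
```

View pics/s4.png

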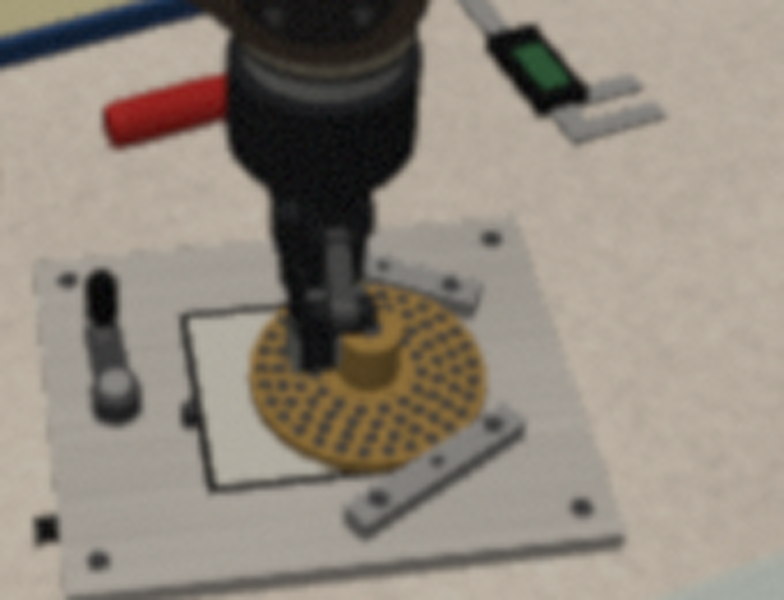

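s4.png shows the disc with its rim against the right rail at about (435,455) and close to the left rail at (390,275). The fingers are behind the hub at (320,350). I build the push up in small steps.

Converted, -0.0005 m is -0.0008.

Call:
{"op": "inch_along", "data": {
  "increments": [
    [[-0.0008, 0, 0], [0, 0, 0], 0],
    [[-0.0008, 0, 0], [0, 0, 0], 0]
  ]
}}

```text
time: 23.3
eef_pos: [0.5621, -0.2069, 0.0022]
tcp_rot: [0.121, 0.993, -0.0, -0.002]
contact_force: [-6.1, 0.3, 1.6]
opening: -0.003
finger_force: 3.4
```

Converted, -0.0004 m is -0.0007.

Call:
{"op": "inch_along", "data": {
  "increments": [
    [[-0.0007, 0, 0], [0, 0, 0], 0],
    [[-0.0007, 0, 0], [0, 0, 0], 0]
  ]
}}

```text
time: 23.55
eef_pos: [0.5621, -0.2069, 0.0022]
tcp_rot: [0.121, 0.993, 0.0, -0.002]
contact_force: [-6.5, 1.1, 2.1]
opening: -0.001
finger_force: 4.0
```

Converted, -0.0003 m is -0.0005.

Call:
{"op": "inch_along", "data": {
  "increments": [
    [[-0.0005, 0, 0], [0, 0, 0], 0],
    [[-0.0005, 0, 0], [0, 0, 0], 0]
  ]
}}

```text
time: 23.8
eef_pos: [0.5621, -0.2069, 0.0022]
tcp_rot: [0.121, 0.993, 0.0, -0.003]
contact_force: [-9.2, 0.4, 3.3]
opening: 0.001
finger_force: 4.4
```

Call:
{"op": "inch_along", "data": {
  "increments": [
    [[-0.0005, 0, 0], [0, 0, 0], 0],
    [[-0.0005, 0, 0], [0, 0, 0], 0]
  ]
}}

```text
time: 24.05
eef_pos: [0.5621, -0.2069, 0.0022]
tcp_rot: [0.121, 0.993, 0.0, -0.003]
contact_force: [-9.6, 1.2, 3.3]
opening: 0.001
finger_force: 4.9
```

Call:
{"op": "inch_along", "data": {
  "increments": [
    [[0, 0, 0], [0, 0, 0], 0],
    [[0, 0, 0], [0, 0, 0], 0]
  ]
}}

```text
time: 24.3
eef_pos: [0.5621, -0.2069, 0.0022]
tcp_rot: [0.121, 0.993, 0.0, -0.003]
contact_force: [-9.3, 1.2, 3.3]
opening: 0.001
finger_force: 4.9
```

Converted, -0.0002 m is -0.0003.

Call:
{"op": "inch_along", "data": {
  "increments": [
    [[-0.0003, 0, 0], [0, 0, 0], 0],
    [[-0.0003, 0, 0], [0, 0, 0], 0],
    [[-0.0003, 0, 0], [0, 0, 0], 0]
  ]
}}

```text
time: 24.68
eef_pos: [0.5621, -0.2069, 0.0022]
tcp_rot: [0.121, 0.993, 0.0, -0.003]
contact_force: [-10.6, 1.8, 2.8]
opening: 0.002
finger_force: 5.1
```

Call:
{"op": "inch_along", "data": {
  "increments": [
    [[0.0033, 0, 0], [0, 0, 0], 0],
    [[0.0067, 0, 0], [0, 0, 0], 0],
    [[0.0133, 0, 0], [0, 0, 0], 0],
    [[0.0267, 0, 0], [0, 0, 0], 0],
    [[0.0267, 0, -0.05], [0, 0, 0], 0.2],
    [[0.0267, 0, -0.1333], [0, 0, 0], 0.5],
    [[0.0267, 0, -0.1667], [0, 0, 0], 0.5],
    [[0.0267, 0, -0.1667], [0, 0, 0], 0.5]
  ]
}}

```text
time: 25.68
eef_pos: [0.5503, -0.2039, 0.1044]
tcp_rot: [0.121, 0.993, -0.001, 0.002]
contact_force: [-0.1, -0.0, -0.5]
opening: 0.499
finger_force: 0.0
```

Run:
```python
from h import *
e=ctrl.get_state()["eef_pos"]
print(e,tool(np.array([.485,-.152,e[2]])-e), ctrl.get_state()["qpos"].round(2))
```

```text
[ 0.55034947 -0.20385498  0.10440409] [ 0.0758979   0.03462465 -0.00036656] [-0.53  0.19  1.88  0.    1.07 -1.86]
```

Converted, 0.076 m is 0.1267, 0.068 m is 0.1133, 0.167 rad is 0.0418.

Call:
{"op": "inch_along", "data": {
  "increments": [
    [[0.0133, 0.0067, 0], [0, 0, 0.0418], 0.5],
    [[0.0283, 0.0133, 0], [0, 0, 0.0835], 0.5],
    [[0.0417, 0.02, 0], [0, 0, 0.125], 0.5],
    [[0.0567, 0.025, 0], [0, 0, 0.1668], 0.5],
    [[0.07, 0.0317, 0], [0, 0, 0.2085], 0.5],
    [[0.085, 0.0383, 0], [0, 0, 0.25], 0.5],
    [[0.0983, 0.045, 0], [0, 0, 0.2918], 0.5],
    [[0.1133, 0.0517, 0], [0, 0, 0.3335], 0.5],
    [[0.1267, 0.0575, 0], [0, 0, 0.375], 0.5],
    [[0.1267, 0.0575, 0], [0, 0, 0.375], 0.5]
  ]
}}

```text
time: 26.92
eef_pos: [0.482, -0.1505, 0.1001]
tcp_rot: [0.765, 0.645, -0.001, -0.002]
contact_force: [-0.3, 0.1, -0.7]
opening: 0.5
finger_force: 0.0
```

Call:
{"op": "inch_along", "data": {
  "increments": [
    [[0, 0, 0], [0, 0, 0], 0.5],
    [[0, 0, 0], [0, 0, 0], 0.5]
  ]
}}

```text
time: 27.18
eef_pos: [0.4838, -0.1516, 0.1021]
tcp_rot: [0.765, 0.644, -0.0, -0.0]
contact_force: [-0.0, -1.0, -0.3]
opening: 0.498
finger_force: 0.0
```

Run:
```python
from h import *
for n in("top","side","wrist"):
    c=ctrl.read_camera(n)
    for t in ("carrier","clamp_knob","pivot"):
        print(n,t,[(np.round(k["position"],4).tolist(),round(k["conf"],2)) for k in ctrl.mark_of(n,t)[:2]])
s=ctrl.get_state();print(s["eef_pos"],s["qpos"].round(2),R.from_quat(s["tcp_rot"]).as_matrix().round(3).tolist())
```

```text
top carrier [([0.8233, 0.2353, -0.0015], 0.98), ([0.5859, -0.212, 0.0197], 0.6)]
top clamp_knob []
top pivot []
side carrier [([0.8228, 0.2332, 0.0023], 0.94), ([0.5833, -0.2109, 0.0191], 0.79)]
side clamp_knob [([0.4849, -0.1519, 0.0494], 0.66), ([0.3385, -0.4057, 0.0018], 0.58)]
side pivot [([0.4797, -0.1843, 0.0179], 0.88)]
wrist carrier [([0.5838, -0.215, 0.0159], 0.57)]
wrist clamp_knob [([0.4861, -0.1501, 0.0523], 0.82)]
wrist pivot [([0.4816, -0.1872, 0.016], 0.76)]
[ 0.48377882 -0.15148632  0.10257323] [-0.5   0.02  2.07 -0.    1.06 -0.33] [[0.171, 0.985, 0.0], [0.985, -0.171, -0.0], [-0.0, 0.0, -1.0]]
```

Converted, 0.088 m is 0.1467, 0.0015 m is 0.0025.

Call:
{"op": "inch_along", "data": {
  "increments": [
    [[0, 0.0017, 0.05], [0, 0, 0], 0.5],
    [[0, 0.0025, 0.1], [0, 0, 0], 0.5],
    [[0, 0.0025, 0.1333], [0, 0, 0], 0.5],
    [[0, 0.0025, 0.1433], [0, 0, 0], 0.5],
    [[0, 0.0025, 0.1467], [0, 0, 0], 0.4],
    [[0, 0.0025, 0.1467], [0, 0, 0], 0.3],
    [[0, 0.0025, 0.1467], [0, 0, 0], 0.21],
    [[0, 0.0025, 0.1467], [0, 0, 0], 0.21],
    [[0, 0.0025, 0.1467], [0, 0, 0], 0.21]
  ],
  "clamp_n": 20
}}

```text
time: 28.9
eef_pos: [0.4854, -0.1518, 0.0148]
tcp_rot: [0.765, 0.644, 0.0, 0.0]
contact_force: [-0.0, -0.3, 0.7]
opening: 0.211
finger_force: 0.0
```

Converted, 0.03 m is 0.05, 0.0279 m is 0.0465, 1.08 rad is 0.27.

Call:
{"op": "inch_along", "data": {
  "increments": [
    [[-0.0003, 0.0068, 0], [0, 0, 0.03], 0.21],
    [[-0.0017, 0.0135, 0], [0, 0, 0.06], 0.21],
    [[-0.0037, 0.02, 0], [0, 0, 0.09], 0.21],
    [[-0.0063, 0.0262, 0], [0, 0, 0.12], 0.21],
    [[-0.0098, 0.032, 0], [0, 0, 0.15], 0.21],
    [[-0.0142, 0.0373, 0], [0, 0, 0.18], 0.21],
    [[-0.0188, 0.0422, 0], [0, 0, 0.21], 0.21],
    [[-0.0242, 0.0465, 0], [0, 0, 0.24], 0.21],
    [[-0.03, 0.05, 0], [0, 0, 0.27], 0.21],
    [[-0.03, 0.05, 0], [0, 0, 0.27], 0.21]
  ]
}}

```text
time: 30.15
eef_pos: [0.5115, -0.1736, 0.0144]
tcp_rot: [0.987, 0.159, -0.0, -0.001]
contact_force: [-0.3, 3.8, 1.2]
opening: 0.212
finger_force: 2.0
```

Run:
```python
from h import *
c=ctrl.read_camera("side")
for t in ("carrier","clamp_knob","pivot"):
    print(t,[(np.round(k["position"],4).tolist(),round(k["conf"],2)) for k in ctrl.mark_of("side",t)[:2]])
print(ctrl.get_state()["qpos"].round(2))
```

```text
carrier [([0.5829, -0.2111, 0.0165], 0.78), ([0.8252, 0.2335, 0.006], 0.77)]
clamp_knob [([0.5091, -0.1722, 0.0507], 0.51)]
pivot [([0.4768, -0.1872, 0.0194], 0.84), ([0.4352, 0.0063, 0.0008], 0.25)]
[-0.52  0.22  2.03  0.    0.89  0.73]
```

Converted, 0.0157 m is 0.0262, 0.0081 m is 0.0135, 0.48 rad is 0.12.

Call:
{"op": "inch_along", "data": {
  "increments": [
    [[-0.0002, 0.0045, 0], [0, 0, 0.02], 0.21],
    [[-0.0007, 0.009, 0], [0, 0, 0.04], 0.21],
    [[-0.0017, 0.0135, 0], [0, 0, 0.06], 0.21],
    [[-0.0028, 0.0178, 0], [0, 0, 0.08], 0.21],
    [[-0.0045, 0.022, 0], [0, 0, 0.1], 0.21],
    [[-0.0063, 0.0262, 0], [0, 0, 0.12], 0.21],
    [[-0.0063, 0.0262, 0], [0, 0, 0.12], 0.21]
  ]
}}

```text
time: 31.22
eef_pos: [0.5133, -0.1905, 0.0145]
tcp_rot: [0.997, -0.08, 0.0, -0.0]
contact_force: [2.4, 3.7, -0.3]
opening: 0.209
finger_force: 2.2
```

Converted, 0.0032 m is 0.0053, 0.0016 m is 0.0027, 0.1 rad is 0.025.

Call:
{"op": "inch_along", "data": {
  "increments": [
    [[-0.0005, 0.0027, 0], [0, 0, 0.0125], 0.21],
    [[-0.0012, 0.0053, 0], [0, 0, 0.025], 0.21],
    [[-0.0012, 0.0053, 0], [0, 0, 0.025], 0.21]
  ]
}}

```text
time: 31.6
eef_pos: [0.5126, -0.1934, 0.0145]
tcp_rot: [0.992, -0.13, 0.001, -0.0]
contact_force: [2.7, 4.4, -0.6]
opening: 0.209
finger_force: 2.7
```

Run:
```python
from h import *
c=ctrl.read_camera("side")
for t in ("carrier","clamp_knob","pivot"):
    print(t,[(np.round(k["position"],4).tolist(),round(k["conf"],2)) for k in ctrl.mark_of("side",t)[:2]])
i=np.array(c["pixels"])[:,:,::-1][230:360,280:450];cv2.imwrite("pics/s5.png",cv2.resize(i,(784,600),interpolation=cv2.INTER_CUBIC))
```

```text
carrier [([0.822, 0.2303, 0.0033], 0.72), ([0.5865, -0.211, 0.018], 0.59)]
clamp_knob [([0.5119, -0.1928, 0.0511], 0.51)]
pivot [([0.4807, -0.1849, 0.0176], 0.8)]
```

View pics/s5.png

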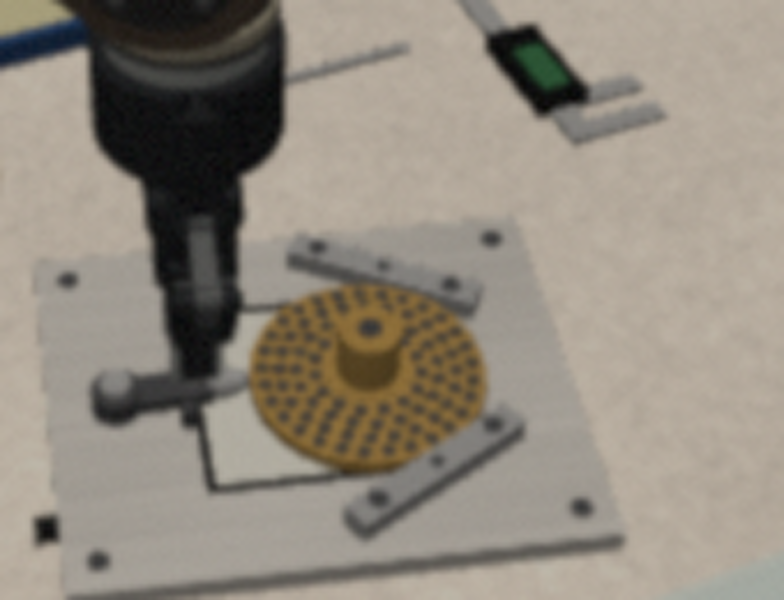

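s5.png shows the disc still seated. The clamp arm, from (115,390) to (235,380), has its nose at the rim and is nearly closed. I continue to the stop.

Converted, 0.003 m is 0.005, 0.0015 m is 0.0025, 0.06 rad is 0.015.

Call:
{"op": "inch_along", "data": {
  "increments": [
    [[0, 0.0025, 0], [0, 0, 0.0075], 0.21],
    [[0, 0.005, 0], [0, 0, 0.015], 0.21],
    [[0, 0.005, 0], [0, 0, 0.015], 0.21]
  ]
}}

```text
time: 32.17
eef_pos: [0.512, -0.1951, 0.0145]
tcp_rot: [0.987, -0.16, 0.001, -0.002]
contact_force: [4.5, 7.6, -0.1]
opening: 0.212
finger_force: 4.6
```

Converted, 0.0015 m is 0.0025, 0.001 m is 0.0017.

Call:
{"op": "inch_along", "data": {
  "increments": [
    [[0, 0.0017, 0], [0, 0, 0], 0.21],
    [[0, 0.0025, 0], [0, 0, 0], 0.21],
    [[0, 0.0025, 0], [0, 0, 0], 0.21]
  ]
}}

```text
time: 32.55
eef_pos: [0.5119, -0.1952, 0.0145]
tcp_rot: [0.987, -0.16, 0.001, -0.003]
contact_force: [5.2, 11.8, -0.3]
opening: 0.207
finger_force: 6.6
```

Converted, 0.001 m is 0.0017.

Call:
{"op": "inch_along", "data": {
  "increments": [
    [[0, 0.0017, 0], [0, 0, 0], 0.21],
    [[0, 0.0017, 0], [0, 0, 0], 0.21]
  ]
}}

```text
time: 32.8
eef_pos: [0.5119, -0.1952, 0.0144]
tcp_rot: [0.987, -0.161, 0.001, -0.004]
contact_force: [6.2, 14.3, 0.4]
opening: 0.209
finger_force: 8.0
```

Converted, 0.001 m is 0.0017.

Call:
{"op": "inch_along", "data": {
  "increments": [
    [[0, 0.0017, 0], [0, 0, 0], 0.21],
    [[0, 0.0017, 0], [0, 0, 0], 0.21]
  ]
}}

```text
time: 33.05
eef_pos: [0.5119, -0.1953, 0.0144]
tcp_rot: [0.987, -0.161, 0.001, -0.004]
contact_force: [6.9, 17.0, 0.8]
opening: 0.21
finger_force: 9.4
```

Converted, -0.16 m is -0.2667, -0.0065 m is -0.0108.

Call:
{"op": "inch_along", "data": {
  "increments": [
    [[0, -0.005, 0], [0, 0, 0], 0.21],
    [[0, -0.0092, 0], [0, 0, 0], 0.21],
    [[0, -0.0108, 0], [0, 0, 0], 0.3],
    [[0, -0.0108, 0], [0, 0, 0], 0.4],
    [[0, -0.0108, -0.0333], [0, 0, 0], 0.45],
    [[0, -0.0108, -0.1], [0, 0, 0], 0.5],
    [[0, -0.0108, -0.1833], [0, 0, 0], 0.5],
    [[0, -0.0108, -0.2667], [0, 0, 0], 0.5]
  ]
}}

```text
time: 34.05
eef_pos: [0.5115, -0.1945, 0.176]
tcp_rot: [0.987, -0.16, -0.0, 0.0]
contact_force: [0.1, -0.5, -0.4]
opening: 0.501
finger_force: 0.0
```

Call:
{"op": "inch_along", "data": {
  "increments": [
    [[0, -0.0833, -0.05], [0, 0, 0], 0.5],
    [[0, -0.1667, -0.05], [0, 0, 0], 0.5],
    [[0, -0.25, -0.05], [0, 0, 0], 0.5],
    [[0, -0.25, -0.05], [0, 0, 0], 0.5],
    [[0, -0.25, -0.05], [0, 0, 0], 0.5]
  ]
}}

```text
time: 34.67
eef_pos: [0.5592, -0.0522, 0.2044]
tcp_rot: [0.987, -0.16, -0.0, 0.0]
contact_force: [-0.3, -1.1, -0.5]
opening: 0.501
finger_force: 0.0
```

Run:
```python
from h import *
for n in("side","top"):
    c=ctrl.read_camera(n)
    for t in ("carrier","clamp_knob","pivot","clamp_nose","seat"):
        print(n,t,[(np.round(k["position"],4).tolist(),round(k["conf"],2)) for k in ctrl.mark_of(n,t)[:2]])
    if n=="side": a=cv2.resize(np.array(c["pixels"])[240:350,280:430,::-1],(800,587),interpolation=cv2.INTER_CUBIC);cv2.imwrite("pics/s6.png",a)
```

```text
side carrier [([0.5835, -0.2121, 0.0167], 0.96), ([0.8224, 0.2296, 0.0018], 0.81)]
side clamp_knob [([0.5112, -0.194, 0.0502], 0.64)]
side pivot [([0.4776, -0.1874, 0.0182], 0.68)]
side clamp_nose []
side seat []
top carrier [([0.5918, -0.214, 0.0207], 0.67), ([0.8231, 0.2332, -0.0003], 0.62)]
top clamp_knob [([0.5132, -0.1944, 0.0508], 0.6), ([0.5873, -0.2129, 0.0212], 0.4)]
top pivot [([0.4801, -0.1852, 0.0152], 0.56)]
top clamp_nose []
top seat []
```

View pics/s6.png

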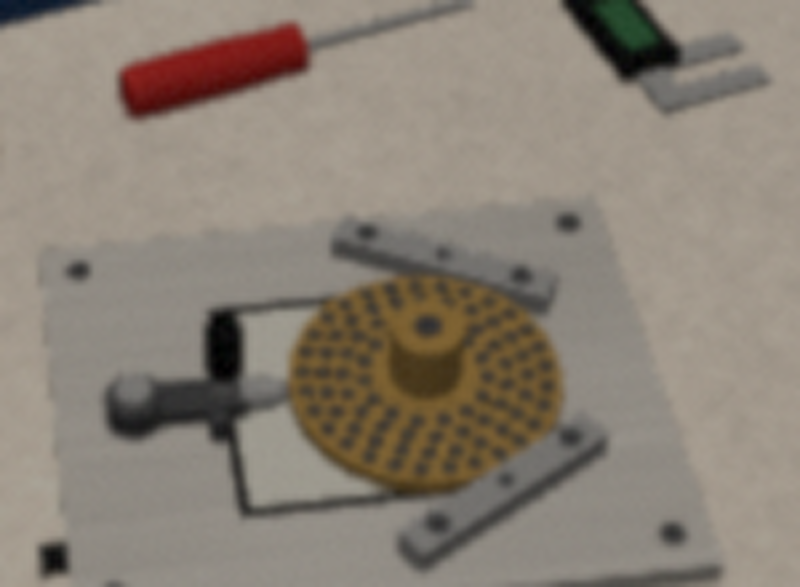

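s6.png shows the disc on both rails, at about (480,285) and (505,465), with the clamp arm on the centre line and its nose at the rim (285,390). The arm is clear of everything. Handing in.

```bash
python3 -c "
from plant import ctrl
print(ctrl.sign_off())"
```

```text
the job is handed in; nothing more can be done
None
```

The larger carrier is seated in the V on both rails, pressed home at about 10 N, and held by the clamp swung to its stop. The job was handed in at about 35 s with the arm clear of everything; no verdict came back.

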